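Seal the dust trap: plug its leaning inlet and shut its clean-out door

ROBOT

A 6-joint arm with a two-finger parallel gripper is mounted at the origin on the work surface. World frame = base frame: x ahead of the robot, y to its left, z up, the work surface at z = 0. Lengths are in m, angles in degrees, forces in N, time in s.
With the tool pointing down it reaches from about 0.375 to 0.9 m from the base axis. Payload 3.1 kg.
Tool frame: the origin (TCP) lies on the front face of the gripper's body, between the roots of the fingers; the fingertips stand 70 mm ahead of it and the grasp point (between the pads) lies 51 mm ahead of it (bot.tip_extent is the distance from the TCP to the fingertips, in m); z points along the fingers, x is the direction in which the jaws open and shut, and the axes are right-handed (so a half turn about z gives the same grasp; the last joint's range is limited). The gripper opens to 87 mm and grips with 3 to 60 N. Pads are 19 mm wide; open, the fingers measure 117 mm over their backs; the gripper's body (75 mm by 190 mm) begins 51 mm behind the grasp point.
Start: joints at [66.549, 30.224, 82.088, -0, 67.689, -10.227], TCP at [0.143, 0.608, 0.292] pointing down, gripper open.
Joint ranges: [-176.69, 176.69], [-43.24, 126.21], [12.49, 139.97], [-82, 262], [0, 151.66], [-163.58, 163.58]. Speed limits (degrees/s): [159.86, 159.86, 180, 180, 180, 180].

INTERFACE

Orientations are given as a 3x3 rotation matrix whose columns are the frame's x, y, z axes.
In Python, from rig import bot, viewer, ticket gives the robot as it stands. The module is installed in compiled form; this text tells all that it offers.
- The arm moves only by the tool arm_command, never from a script. Its argument "targets" is a list of rows, each an object with "rot": the turn, a rotation vector about the tool's x, y, z in degrees, a list of three; "offset": the shift along the tool's x, y, z in cm, a list of three; "gripper": the closure, from 0 (fully open) to 1 (shut). A call has 1 to 8 rows; each row is the pose to reach, as a shift and turn from the pose commanded when the call began, along the tool's axes at that moment; what a row does not reach only later rows make up. A row lasts 1/10 s, in which the tool goes at most 50 mm and 8.59 degrees, less where a joint would pass 70% of its speed; a pose out of reach is approached as far as the arm can. A call with a gripper value outside its range is refused whole. The fingers move at their own pace and stop on an object; the grip force is fixed at half the most. Time passes only in rows, so rows that repeat a pose let the fingers close. It gives the time, the measured TCP pose, the force and the opening at its end, in the units of the state.
- bot.read_state(): the state, without advancing time (a new reading comes with each control period).
- viewer.capture(name): name is "scene" or "top" or "wrist"; returns a dict with "frame" (420x560x3 uint8, red, green, blue), "fx", "fy", "cx", "cy" (pixels), "D" ([k1, k2, p1, p2, k3] as OpenCV has them; the pictures are not rectified), "view" (4x4, takes a point from world to camera coordinates). Camera axes: x right, y down, z forward; pixel columns grow to the right and rows downward; lengths in m; the calibration is good to about 2 mm. A picture is of the moment at which its call begins. There is no depth.
- ticket.hand_in(): hands the job in, once; it reports no verdict.
The state is a dict: "time_s": time; "joint_positions": joint angles; "qvel": joint speeds; "tau": joint torques, N m; "position": TCP position; "tcp_rot": TCP orientation; "force": force on the tool from outside, world axes, zero at the start; "moment": the same for the moment, N m; "opening": opening from 0.0 (shut) to 1.0 (fully open).
Only numpy, scipy, OpenCV 4.12 (cv2) and the standard library are available. Lean on these libraries where they do the work, as an engineer would, in place of code of your own. Each camera call takes 0.05 s, during which the arm holds its last target. There are 200 camera calls.

TASK

Make the green dust trap airtight: set the orange tapered plug fully home in the leaning inlet port, its collar down on the rim all round, then push the grey clean-out door shut until it seats on its catch. Leave everything else on the bench where it is.

Things in the scene. Friction and masses are not known exactly. Their poses are not given: they have to be found in the camera images.
- plug: the orange tapered plug, a turned plastic stopper 108 mm tall, standing upright on its small end; origin at the centre of its foot, z along its axis towards the grip. From the foot up: taper 50 mm long (42 mm wide at the foot, 50 mm under the collar), collar 74 mm wide and 8 mm thick, round grip 30 mm wide and 50 mm long. 160 g
- plug_collar (a point): centre of the underside of the orange plug's collar, 50 mm above its foot; axes as plug
- plug_grip (a point): middle of the orange plug's round grip, on its axis, 84 mm above its foot
- trap: the dust trap: green sheet-steel box 220 deep (x) x 260 wide (y) x 150 mm high, fixed to the bench; origin under its centre, its front (-x side) has the door. On its roof the inlet port, and at the far left of the roof a capped steel stub 74 mm wide and 55 mm high (65, 85 mm from the centre in x, y)
- port_mouth (a point): centre of the rim of the dust trap's inlet port, an open steel pipe on the roof that leans 32 degrees from vertical towards the front; z points out of the pipe along its axis. Bore 54 mm wide and at least 60 mm deep, wall 4 mm. The plug is home when its collar's underside lies on this rim. The mouth is about 218 mm above the bench
- door (a joint): the trap's grey clean-out door (rad): 0 shut, seated on its catch; grows as the free edge swings out towards the robot. Hinged upright at the front's right-hand (-y) side, stays where it is left. The spring catch begins to resist at about 0.10, and past about 0.03 it draws the door shut; pushing it over takes about 10 N at the free edge
- door_hinge (a point): point on the door's upright hinge line, 113 mm above the bench; axes turn with the door: y along the panel to its free edge, -x out of its front face
- door_push (a point): point on the door's front face near its free top corner (185 mm from the hinge; the panel is 210 mm wide and 11 mm thick, its top edge 137 mm above the bench, this point 113 mm); axes as door_hinge. A black knob sticks out 24 mm, 100 mm from the hinge and 73 mm above the bench
- small_plug: small black tapered plug (too small for the port), same shape as the orange one: 108 mm tall, collar 56 mm wide; stands upright, origin under its foot
- glue: yellow glue bottle with red cap, 56 mm wide, 120 mm tall, standing; origin under it
- tape: roll of blue tape lying flat, 100 mm across, 24 mm high; origin under its centre
- hammer: hammer lying on the bench, its own x along the handle
- driver: screwdriver lying on the bench, its own x along it
- offcut: pale wood offcut 160 x 70 x 38 mm lying flat; origin under its centre
- brush: paint brush lying on the bench, its own x along it
- stain: steel can 72 mm wide, 100 mm tall, standing; origin under it
Mind the look-alikes: they are no part of the job. What is shaped like the plug but blue is not meant.

How it is judged:
By the outcome, as a careful person would: the job done as asked, in the order asked, and still so for the second after the job is handed in, with the robot touching nothing.
It also fails if it takes over 61 s, if anything falls off the work surface, if the arm or the gripper's body presses on something with over 40 N, if the wrist force passes 120 N, or if a joint passes its speed limit or range.

## Working session

There is one attempt and no reset: what is moved stays moved. The work goes in short steps, Python scripts to look and compute and a tool call to move; the robot and the scene stay as the last step left them, time stands still between calls to the robot, and variables do not carry over. Pictures are saved under pics/ and viewed, about 8 in all and at most 12, crops included, and the job is handed in when it is done.

Besides the shell and the picture viewer there is one more tool, called after "Call:" as name(argument=value, ...), one argument or row to a line, values as JSON. arm_command: Moves the arm, as the interface text tells. Its arguments: {"type":"object","properties":{"targets":{"type":"array"}},"required":["targets"]}

```bash
mkdir -p pics
python3 - <<'E'
from rig import bot,viewer
import cv2,numpy as np,pickle
print(bot.read_state())
for n in("scene","top"):
    c=viewer.capture(n);pickle.dump(c,open(n+'0.pkl','wb'))
    cv2.imwrite(f'pics/{n}0.png',c['frame'][:,:,::-1])
    print(n,c['fx'],c['fy'],c['cx'],c['cy'],c['D'],np.round(c['view'],4).tolist())
E
```

```text
{'time_s': 0.0, 'joint_positions': array([ 6.65498354e+01,  3.02793191e+01,  8.21573802e+01,  4.16290365e-04,
        6.76880113e+01, -1.02290529e+01]), 'qvel': array([-0.09930747,  0.04031946,  0.02178414, -0.05161642, -0.05470011,
        0.0183399 ]), 'tau': array([ 2.97152683e-04, -4.40042424e+01, -1.76589239e+01,  6.33153110e-02,
        5.80458669e-02, -1.49878251e-04]), 'position': array([0.14269439, 0.60788939, 0.29126216]), 'tcp_rot': array([[ 2.28711346e-01,  9.73493893e-01, -8.72350829e-04],
       [ 9.73491930e-01, -2.28712672e-01, -1.99416053e-03],
       [-2.14082078e-03, -3.93139353e-04, -9.99997631e-01]]), 'force': array([-0.23871412, -0.04641475,  0.07437934]), 'moment': array([ 0.01682701, -0.0580761 , -0.03745766]), 'opening': 1.0002933841947785}
scene 438.81778219321 438.81778219321 287.5023029840765 213.4368443177793 [-0.12748829  0.          0.          0.          0.        ] [[-0.0054, 0.9999, 0.0105, 0.0043], [0.6216, 0.0116, -0.7832, -0.2052], [-0.7833, 0.0023, -0.6216, 1.7797], [0.0, 0.0, 0.0, 1.0]]
top 406.303199470675 406.303199470675 284.75170008188263 212.75482481954953 [-0.08945421  0.          0.          0.          0.        ] [[0.0387, -0.9993, 0.002, -0.0123], [-0.9779, -0.0383, -0.2054, 0.5305], [0.2053, 0.006, -0.9787, 1.4013], [0.0, 0.0, 0.0, 1.0]]
```

View pics/scene0.png

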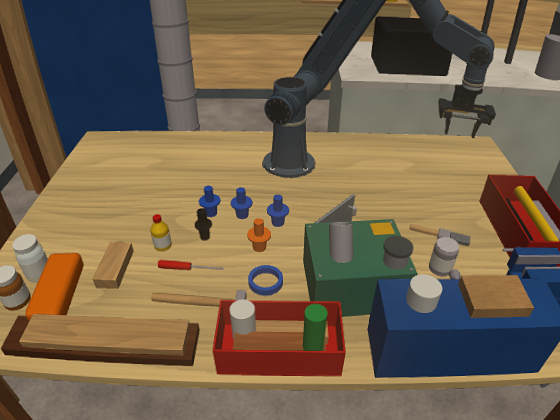

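View pics/top0.png

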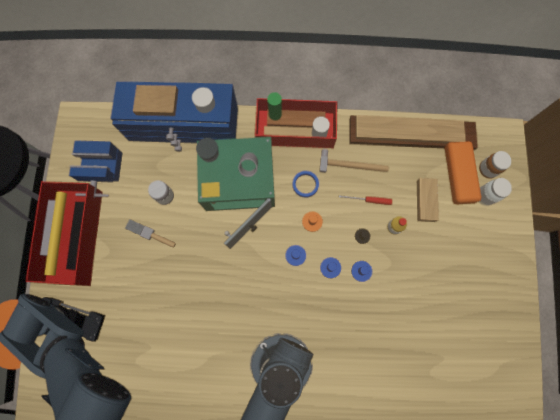

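Scene: the orange plug is at (258,236) and the trap at (360,265). Top: plug (313,222), trap (236,175), port ring (249,165), open door from (270,203) to (228,243). Next I'll zoom in and measure.

```bash
cat > h.py <<'E'
import numpy as np,cv2,pickle
def K(c): return np.array([[c['fx'],0,c['cx']],[0,c['fy'],c['cy']],[0,0,1]])
def ray(c,p):
    u=cv2.undistortPoints(np.array([[p]],float),K(c),np.array(c['D']))[0,0]
    V=c['view'];R=V[:3,:3];return -R.T@V[:3,3],R.T@np.array([u[0],u[1],1])
def onz(c,p,z):
    o,d=ray(c,p);return o+d*(z-o[2])/d[2]
def proj(c,P):
    V=c['view'];r=cv2.Rodrigues(V[:3,:3])[0]
    return cv2.projectPoints(np.atleast_2d(np.array(P,float)),r,V[:3,3],K(c),np.array(c['D']))[0][:,0]
def tri(*cp):
    A=np.zeros((3,3));b=np.zeros(3)
    for c,p in cp:
        o,d=ray(c,p);d=d/np.linalg.norm(d);M=np.eye(3)-np.outer(d,d);A+=M;b+=M@o
    return np.linalg.solve(A,b)
def mask(c,lo,hi):
    return cv2.inRange(cv2.cvtColor(c['frame'],cv2.COLOR_RGB2HSV),np.array(lo),np.array(hi))
def load(n): return pickle.load(open(n,'rb'))
E
python3 - <<'E'
from h import *
t=load('top0.pkl');s=load('scene0.pkl')
for n,c,b in(('t',t,(280,190,345,250)),('s',s,(235,205,285,260))):
    m=mask(c,(5,150,100),(18,255,255));w=np.zeros_like(m);x0,y0,x1,y1=b;w[y0:y1,x0:x1]=m[y0:y1,x0:x1]
    ys,xs=np.nonzero(w);print(n,xs.min(),xs.max(),ys.min(),ys.max(),xs.mean(),ys.mean())
    if n=='t': print(onz(c,(xs.mean(),ys.mean()),.056))
m=mask(t,(60,60,30),(85,255,200));m[:120]=0;m[:,:180]=0;m[:,285:]=0;m[225:]=0
k=max(cv2.findContours(m,0,2)[0],key=cv2.contourArea)
q=cv2.approxPolyDP(k,4,True)[:,0];print(q.tolist(),[np.round(onz(t,p,.15),3).tolist() for p in q])
A=cv2.resize(t['frame'][125:255,185:335],None,fx=4,fy=4,interpolation=2)
cv2.imwrite('pics/a.png',A[:,:,::-1])
B=cv2.resize(s['frame'][180:320,240:430],None,fx=4,fy=4,interpolation=2)
cv2.imwrite('pics/b.png',B[:,:,::-1])
E
```

```text
t 303 321 212 230 311.9621993127148 221.17182130584192
[ 0.5035451  -0.08992953  0.056     ]
s 247 270 218 251 258.6876227897839 235.12180746561887
[[215, 140], [219, 154], [214, 161], [198, 156], [198, 190], [202, 181], [218, 180], [221, 195], [199, 201], [222, 200], [212, 204], [214, 208], [248, 207], [273, 196], [269, 138]] [[0.761, 0.261, 0.15], [0.71, 0.243, 0.15], [0.684, 0.259, 0.15], [0.7, 0.316, 0.15], [0.578, 0.305, 0.15], [0.61, 0.294, 0.15], [0.616, 0.24, 0.15], [0.564, 0.226, 0.15], [0.54, 0.299, 0.15], [0.546, 0.221, 0.15], [0.531, 0.254, 0.15], [0.518, 0.246, 0.15], [0.526, 0.132, 0.15], [0.567, 0.05, 0.15], [0.775, 0.073, 0.15]]
```

View pics/a.png

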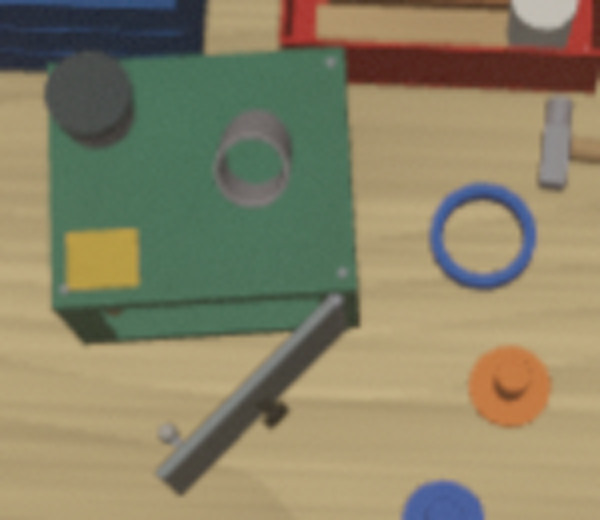

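View pics/b.png

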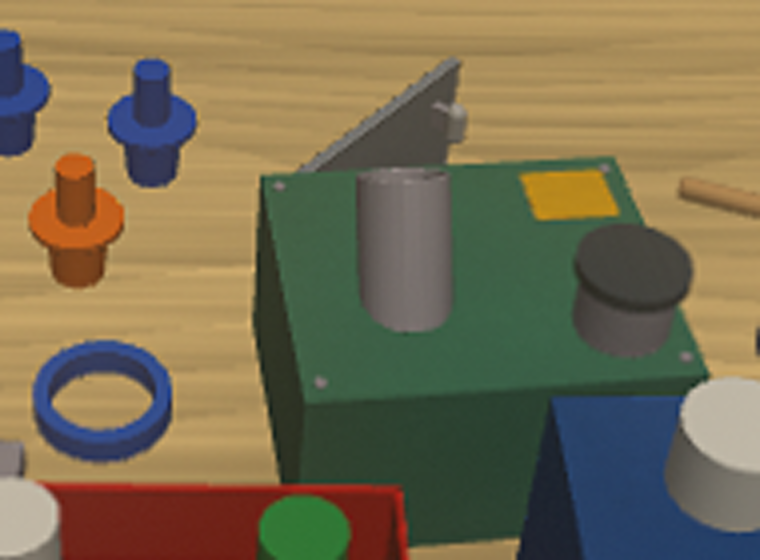

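The top crop shows the mouth centre at about (253,164), roof corners near (48,65), (345,50), (357,292), (53,307), and the door running from (345,305) to (170,485). The scene crop confirms the port leans toward the robot.

Run:
```python
from h import *
t=load('top0.pkl');s=load('scene0.pkl')
P=lambda x,y:(185+x/4-.4,125+y/4-.4)
Q=lambda x,y:(240+x/4-.4,180+y/4-.4)
for n,p in dict(TL=(48,65),TR=(345,50),BR=(357,292),BL=(53,307)).items(): print(n,onz(t,P(*p),.15).round(4))
for n,p in dict(fR=(262,177),fL=(613,158),bR=(308,403),bL=(707,375)).items(): print(n,onz(s,Q(*p),.15).round(4))
print('mouth',onz(t,P(253,164),.218).round(4), tri((t,P(253,164)),(s,Q(404,174))).round(4))
print('plug top',onz(t,P(512,377),.108).round(4),onz(s,Q(76,163),.108).round(4),'collar',onz(t,P(509,386),.058).round(4),onz(s,Q(77,217),.058).round(4))
print('door hinge/free front-top',onz(t,P(350,318),.137).round(4),onz(t,P(156,474),.137),onz(t,P(182,494),.137).round(4),'free scene',onz(s,Q(458,62),.137))
print('blue',onz(t,P(443,520),.058))
```

```text
TL [0.7555 0.3259 0.15  ]
TR [0.7786 0.0667 0.15  ]
BR [0.5615 0.0465 0.15  ]
BL [0.5386 0.3026 0.15  ]
fR [0.5657 0.047  0.15  ]
fL [0.5399 0.3028 0.15  ]
bR [0.7821 0.0698 0.15  ]
bL [0.7568 0.324  0.15  ]
mouth [0.6487 0.1336 0.218 ] [0.6475 0.1338 0.2219]
plug top [ 0.5018 -0.0887  0.108 ] [ 0.5013 -0.0897  0.108 ] collar [ 0.5034 -0.0894  0.058 ] [ 0.5057 -0.0903  0.058 ]
door hinge/free front-top [0.5417 0.0519 0.137 ] [0.40217016 0.20751018 0.137     ] [0.3863 0.1847 0.137 ] free scene [0.40598437 0.20607686 0.137     ]
blue [ 0.38169304 -0.03463589  0.058     ]
```

```bash
cat >> h.py <<'E'
from scipy.spatial.transform import Rotation as Ro
def yawR(a):
    a=np.radians(a);x=np.array([np.cos(a),np.sin(a),0]);z=np.array([0,0,-1.]);return np.c_[x,np.cross(z,x),z]
AX=np.array([-np.sin(np.radians(32))*np.cos(np.radians(5.2)),-np.sin(np.radians(32))*np.sin(np.radians(5.2)),np.cos(np.radians(32))])
def portR(a=5.2):
    x=np.array([-np.sin(np.radians(a)),np.cos(np.radians(a)),0]);return np.c_[x,np.cross(-AX,x),-AX]
def go(st,P,R):
    T=st['tcp_rot'];print('offset cm',(T.T@(np.array(P)-st['position'])*100).round(2).tolist(),'rot',Ro.from_matrix(T.T@R).as_rotvec(degrees=True).round(2).tolist())
E
python3 - <<'E'
from h import *
from rig import bot
s=bot.read_state()
go(s,(.42,.28,.34),yawR(95.2)); go(s,(.5025,-.0895,.30),yawR(95.2))
E
```

```text
offset cm [-25.59, 34.49, -4.83] rot [-0.04, 0.11, -18.42]
offset cm [-59.67, 50.98, -0.77] rot [-0.04, 0.11, -18.42]
```

Call:
arm_command(
  targets=[
    {"offset": [-25.6, 34.5, -4.8], "rot": [0, 0, -18.4], "gripper": 0},
    {"offset": [-25.6, 34.5, -4.8], "rot": [0, 0, -18.4], "gripper": 0},
    {"offset": [-25.6, 34.5, -4.8], "rot": [0, 0, -18.4], "gripper": 0},
    {"offset": [-25.6, 34.5, -4.8], "rot": [0, 0, -18.4], "gripper": 0},
    {"offset": [-25.6, 34.5, -4.8], "rot": [0, 0, -18.4], "gripper": 0},
    {"offset": [-25.6, 34.5, -4.8], "rot": [0, 0, -18.4], "gripper": 0},
    {"offset": [-25.6, 34.5, -4.8], "rot": [0, 0, -18.4], "gripper": 0},
    {"offset": [-25.6, 34.5, -4.8], "rot": [0, 0, -18.4], "gripper": 0},
  ],
)

```text
time_s: 0.9
position: [0.3979, 0.3058, 0.3363]
tcp_rot: [[-0.09, 0.996, -0.0], [0.996, 0.09, -0.0], [-0.0, -0.0, -1.0]]
force: [1.3, 1.2, 0.1]
opening: 1.002
```

Run:
```python
from h import *
from rig import bot
s=bot.read_state();print(s['time_s'],s['position'])
go(s,(.5025,-.0895,.30),yawR(95.2))
```

```text
0.9 [0.39792892 0.30580908 0.33628295]
offset cm [-40.31, 6.84, 3.63] rot [-0.03, 0.0, -0.02]
```

Call:
arm_command(
  targets=[
    {"offset": [-40, 6.8, 3.6], "rot": [0, 0, 0], "gripper": 0},
    {"offset": [-40, 6.8, 3.6], "rot": [0, 0, 0], "gripper": 0},
    {"offset": [-40, 6.8, 3.6], "rot": [0, 0, 0], "gripper": 0},
    {"offset": [-40, 6.8, 3.6], "rot": [0, 0, 0], "gripper": 0},
    {"offset": [-40, 6.8, 3.6], "rot": [0, 0, 0], "gripper": 0},
    {"offset": [-40, 6.8, 3.6], "rot": [0, 0, 0], "gripper": 0},
    {"offset": [-40, 6.8, 3.6], "rot": [0, 0, 0], "gripper": 0},
    {"offset": [-40, 6.8, 3.6], "rot": [0, 0, 0], "gripper": 0},
  ],
)

```text
time_s: 1.7
position: [0.4991, -0.0796, 0.3005]
tcp_rot: [[-0.09, 0.996, -0.0], [0.996, 0.09, 0.0], [0.0, -0.0, -1.0]]
force: [0.7, 0.9, 0.4]
opening: 1.002
```

Call:
arm_command(
  targets=[
    {"offset": [0, 0, 0], "rot": [0, 0, 0], "gripper": 0},
  ],
)

```text
time_s: 1.8
position: [0.5012, -0.0836, 0.3004]
tcp_rot: [[-0.084, 0.996, 0.002], [0.996, 0.084, -0.003], [-0.003, 0.002, -1.0]]
force: [-0.9, 0.6, -0.7]
opening: 0.997
```

Run:
```python
from h import *
from rig import bot,viewer
s=bot.read_state();print(s['time_s'],s['position'],s['joint_positions'].round(1))
go(s,(.5025,-.0895,.30),yawR(95.2))
c=viewer.capture('wrist');pickle.dump(c,open('w1.pkl','wb'));cv2.imwrite('pics/w1.png',c['frame'][:,:,::-1])
m=mask(c,(5,150,80),(18,255,255));k=max(cv2.findContours(m,0,2)[0],key=cv2.contourArea)
M=cv2.moments(k);e=cv2.fitEllipse(k);print(e,cv2.contourArea(k),onz(c,e[0],.054))
```

```text
1.8 [ 0.50117359 -0.08357031  0.30036561] [-2.200e+01  2.060e+01  9.820e+01 -1.000e-01  6.110e+01 -1.168e+02]
offset cm [-0.6, 0.08, 0.04] rot [0.11, 0.18, -0.4]
((273.4806213378906, 185.91976928710938), (77.81766510009766, 79.1681137084961), 89.17035675048828) 4837.0 [ 0.50303146 -0.09073952  0.054     ]
```

View pics/w1.png

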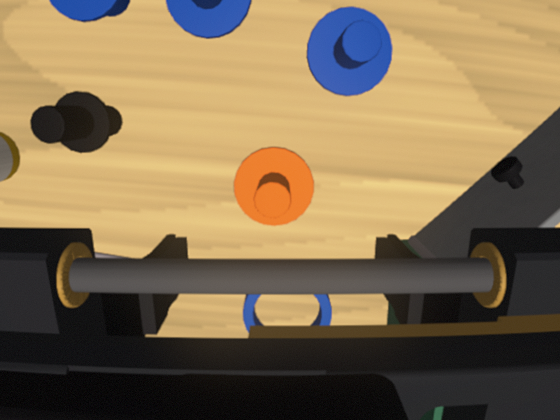

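The wrist view shows the orange plug at (273,186) with free space on both sides. That puts it at (0.503, -0.0905).

Call:
arm_command(
  targets=[
    {"offset": [-0.4, 0.1, 3.5], "rot": [0, 0, 0], "gripper": 0},
    {"offset": [-0.4, 0.1, 7], "rot": [0, 0, 0], "gripper": 0},
    {"offset": [-0.4, 0.1, 9], "rot": [0, 0, 0], "gripper": 0},
    {"offset": [-0.4, 0.1, 10], "rot": [0, 0, 0], "gripper": 0},
    {"offset": [-0.4, 0.1, 10], "rot": [0, 0, 0], "gripper": 0},
  ],
)

```text
time_s: 2.35
position: [0.4996, -0.0802, 0.1999]
tcp_rot: [[-0.091, 0.996, -0.003], [0.996, 0.091, 0.001], [0.002, -0.003, -1.0]]
force: [-0.2, -0.5, 0.5]
opening: 0.997
```

Run:
```python
from h import *
from rig import bot,viewer
s=bot.read_state();print(s['time_s'],s['position'])
go(s,(.503,-.0905,.135),yawR(95.2))
```

```text
2.35 [ 0.4995661  -0.08022792  0.19985212]
offset cm [-1.07, 0.27, 6.48] rot [-0.18, -0.1, 0.04]
```

Call:
arm_command(
  targets=[
    {"offset": [-1.05, 0.3, 0], "rot": [0, 0, 0], "gripper": 0},
    {"offset": [-1.05, 0.3, 2], "rot": [0, 0, 0], "gripper": 0},
    {"offset": [-1.05, 0.3, 4.5], "rot": [0, 0, 0], "gripper": 0},
    {"offset": [-1.05, 0.3, 6], "rot": [0, 0, 0], "gripper": 0},
    {"offset": [-1.05, 0.3, 6.4], "rot": [0, 0, 0], "gripper": 0},
    {"offset": [-1.05, 0.3, 6.4], "rot": [0, 0, 0], "gripper": 0},
    {"offset": [-1.05, 0.3, 6.4], "rot": [0, 0, 0], "gripper": 0},
  ],
)

```text
time_s: 3.05
position: [0.5054, -0.0922, 0.1381]
tcp_rot: [[-0.09, 0.996, 0.002], [0.996, 0.09, -0.001], [-0.001, 0.002, -1.0]]
force: [0.5, 0.1, -0.0]
opening: 1.001
```

Call:
arm_command(
  targets=[
    {"offset": [0, 0, 0], "rot": [0, 0, 0], "gripper": 1},
    {"offset": [0, 0, 0], "rot": [0, 0, 0], "gripper": 1},
    {"offset": [0, 0, 0], "rot": [0, 0, 0], "gripper": 1},
    {"offset": [0, 0, 0], "rot": [0, 0, 0], "gripper": 1},
    {"offset": [0, 0, 0], "rot": [0, 0, 0], "gripper": 1},
    {"offset": [0, 0, 0], "rot": [0, 0, 0], "gripper": 1},
    {"offset": [0, 0, 0], "rot": [0, 0, 0], "gripper": 1},
    {"offset": [0, 0, 0], "rot": [0, 0, 0], "gripper": 1},
  ],
)

```text
time_s: 3.85
position: [0.5044, -0.0917, 0.1369]
tcp_rot: [[-0.09, 0.996, -0.0], [0.996, 0.09, 0.0], [0.0, -0.0, -1.0]]
force: [-0.7, 1.0, 0.2]
opening: 0.355
```

Call:
arm_command(
  targets=[
    {"offset": [0, 0, -3], "rot": [0, 0, 0], "gripper": 1},
    {"offset": [0, 0, -7], "rot": [0, 0, 0], "gripper": 1},
    {"offset": [0, 0, -11], "rot": [0, 0, 0], "gripper": 1},
    {"offset": [0, 0, -15], "rot": [0, 0, 0], "gripper": 1},
    {"offset": [0, 0, -19], "rot": [0, 0, 0], "gripper": 1},
    {"offset": [0, 0, -22], "rot": [0, 0, 0], "gripper": 1},
    {"offset": [0, 0, -23], "rot": [0, 0, 0], "gripper": 1},
    {"offset": [0, 0, -23], "rot": [0, 0, 0], "gripper": 1},
  ],
)

```text
time_s: 4.65
position: [0.5046, -0.0917, 0.3677]
tcp_rot: [[-0.09, 0.996, 0.002], [0.996, 0.09, -0.001], [-0.001, 0.002, -1.0]]
force: [1.0, 0.5, -0.7]
opening: 0.337
```

Run:
```python
from h import *
from rig import bot,viewer
s=bot.read_state();print(s['time_s'],s['position'],s['opening'],s['force'])
go(s,np.array([.648,.1337,.219])+AX*.187,portR())
```

```text
4.65 [ 0.50462531 -0.09172748  0.36772406] 0.3371700020130955 [ 0.96231887  0.50071279 -0.73962745]
offset cm [21.15, 6.41, -1.0] rot [-31.87, 0.07, -0.0]
```

Call:
arm_command(
  targets=[
    {"offset": [3, 1, -0.2], "rot": [-4, 0, 0], "gripper": 1},
    {"offset": [6.5, 2, -0.3], "rot": [-9, 0, 0], "gripper": 1},
    {"offset": [10, 3, -0.5], "rot": [-15, 0, 0], "gripper": 1},
    {"offset": [14, 4.2, -0.7], "rot": [-21, 0, 0], "gripper": 1},
    {"offset": [17, 5.2, -0.8], "rot": [-26, 0, 0], "gripper": 1},
    {"offset": [20, 6, -1], "rot": [-30, 0, 0], "gripper": 1},
    {"offset": [21.1, 6.4, -1], "rot": [-31.9, 0, 0], "gripper": 1},
    {"offset": [21.1, 6.4, -1], "rot": [-31.9, 0, 0], "gripper": 1},
  ],
)

```text
time_s: 5.45
position: [0.5468, 0.1258, 0.3732]
tcp_rot: [[-0.093, 0.849, 0.52], [0.996, 0.079, 0.049], [0.001, 0.522, -0.853]]
force: [-1.2, -0.2, -0.9]
opening: 0.338
```

Call:
arm_command(
  targets=[
    {"offset": [0, 0, 0], "rot": [0, 0, 0], "gripper": 1},
    {"offset": [0, 0, 0], "rot": [0, 0, 0], "gripper": 1},
    {"offset": [0, 0, 0], "rot": [0, 0, 0], "gripper": 1},
  ],
)

```text
time_s: 5.75
position: [0.5493, 0.1233, 0.3765]
tcp_rot: [[-0.089, 0.846, 0.526], [0.996, 0.075, 0.047], [-0.0, 0.528, -0.849]]
force: [0.3, 0.0, -1.6]
opening: 0.341
```

Run:
```python
from h import *
from rig import bot,viewer
s=bot.read_state();print(s['time_s'],s['position'],s['opening'],s['joint_positions'].round(1))
go(s,np.array([.648,.1337,.219])+AX*.187,portR())
I=[]
for n in('wrist','top','scene'):
    c=viewer.capture(n);pickle.dump(c,open(n+'2.pkl','wb'));I.append(c['frame'])
pad=lambda f,x,y,w,h,k:cv2.resize(f[y:y+h,x:x+w],None,fx=k,fy=k,interpolation=2)
A=np.hstack([pad(I[1],195,120,100,100,3),pad(I[2],300,140,125,150,2.4)[:300]])
A=A[:300,:600]; B=cv2.resize(I[0],(400,300))
out=np.zeros((600,600,3),np.uint8);out[:300,:A.shape[1]]=A;out[300:,:400]=B
cv2.imwrite('pics/c2.png',out[:,:,::-1])
```

```text
5.75 [0.54934947 0.12326378 0.37650228] 0.34059728849216353 [  0.2  12.  103.7   4.8  32.7 -98.2]
offset cm [0.15, 0.07, -0.09] rot [-0.16, 0.06, -0.09]
```

View pics/c2.png

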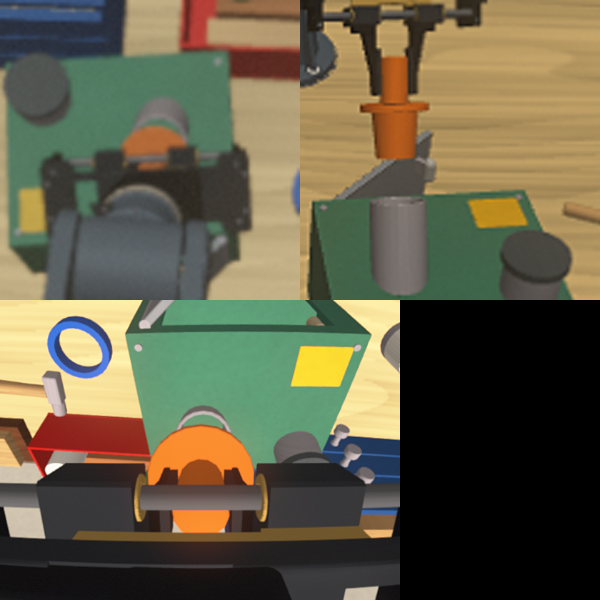

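The views show the plug held straight above the port and aligned with it. The scene inset has the plug foot near (395,155) and the pipe mouth near (400,200). I'll check the sideways offset with numbers.

Run:
```python
from h import *
from rig import bot
s=bot.read_state();R=s['tcp_rot'];p=s['position']
c=load('scene2.pkl');t=load('scene0.pkl')
m=mask(c,(5,150,60),(18,255,255));m[:140]=0;m[215:]=0;m[:,:310]=0;m[:,370:]=0
f=c['frame'].astype(int)
for r in range(164,208,3):
    x=np.nonzero(m[r])[0]
    if len(x)>5: print('plug',r,x.min(),x.max(),(x.min()+x.max())/2)
hsv=cv2.cvtColor(c['frame'],cv2.COLOR_RGB2HSV)
for r in range(226,258,4):
    x=np.nonzero(hsv[r,318:362,1]<70)[0]+318
    if len(x): print('pipe',r,x.min(),x.max(),(x.min()+x.max())/2)
ph=R[:,2]
print('pred plug collar, foot',proj(c,[p+ph*.087,p+ph*.137]).round(1).tolist())
M=np.array([.648,.1337,.219]);print('pred mouth, -40,-70',proj(c,[M,M-AX*.04,M-AX*.07]).round(1).tolist())
w=load('wrist2.pkl');print('wrist pred mouth,axis collar',proj(w,[M,p+ph*.087,p+ph*.095]).round(1).tolist())
m=mask(w,(5,150,60),(18,255,255));ys,xs=np.nonzero(m[:,190:370])
for r in range(175,235,8):
    x=np.nonzero(m[r,150:400])[0]+150
    if len(x):print('w',r,x.min(),x.max(),(x.min()+x.max())/2)
wh=cv2.cvtColor(w['frame'],cv2.COLOR_RGB2HSV)
for r in range(148,178,3):
    x=np.nonzero(wh[r,230:340,1]<70)[0]+230
    if len(x):print('wrim',r,x.min(),x.max(),(x.min()+x.max())/2)
```

```text
plug 164 334 344 339.0
plug 167 334 344 339.0
plug 170 334 344 339.0
plug 173 334 344 339.0
plug 176 334 344 339.0
plug 179 334 344 339.0
plug 182 333 351 342.0
plug 185 325 353 339.0
plug 188 330 348 339.0
plug 191 330 348 339.0
plug 194 331 348 339.5
plug 197 331 347 339.0
plug 200 331 347 339.0
plug 203 331 347 339.0
pipe 226 329 352 340.5
pipe 230 329 352 340.5
pipe 234 329 352 340.5
pipe 238 329 352 340.5
pipe 242 329 352 340.5
pipe 246 329 352 340.5
pipe 250 329 353 341.0
pipe 254 330 353 341.5
pred plug collar, foot [[338.8, 185.8], [339.3, 205.1]]
pred mouth, -40,-70 [[340.2, 224.1], [340.6, 239.3], [340.8, 250.6]]
wrist pred mouth,axis collar [[282.6, 201.2], [281.0, 245.1], [281.0, 239.9]]
w 175 200 288 244.0
w 183 202 315 258.5
w 191 234 327 280.5
w 199 225 336 280.5
w 207 207 342 274.5
w 215 209 347 278.0
w 223 150 350 250.0
w 231 202 353 277.5
wrim 148 275 293 284.0
wrim 151 268 300 284.0
wrim 154 263 305 284.0
wrim 157 260 308 284.0
wrim 160 257 311 284.0
wrim 163 255 313 284.0
wrim 166 253 314 283.5
wrim 169 252 316 284.0
wrim 172 250 318 284.0
wrim 175 248 320 284.0
```

Run:
```python
from h import *
from rig import bot
s=bot.read_state();R=s['tcp_rot'];p=s['position'];ph=R[:,2]
w=load('wrist2.pkl');M=np.array([.6478,.1346,.219]);U=-portR()[:,1]
f=portR()[:,1]
circ=lambda C,r:np.array([C+r*(np.cos(a)*portR()[:,0]+np.sin(a)*f) for a in np.linspace(0,6.283,73)])
for n,C,r in(('rim',M,.031),('rimin',M,.027),('collar under',p+ph*.087,.037),('collar top',p+ph*.079,.037)):
    q=proj(w,circ(C,r));print(n,'top row',q[:,1].min().round(1),'cols',q[:,0].min().round(1),q[:,0].max().round(1))
a=proj(w,[M,M+f*.005,M+AX*.005]);print('5mm along tool y / axis ->',(a[1]-a[0]).round(1),(a[2]-a[0]).round(1))
h=cv2.cvtColor(w['frame'],cv2.COLOR_RGB2HSV)
print(h[136:182:2,284].tolist())
t=load('top0.pkl');q=proj(t,circ(M,.031));print('top pred outer',q.min(0).round(1),q.max(0).round(1),'inner',proj(t,circ(M,.027)).min(0).round(1),proj(t,circ(M,.027)).max(0).round(1))
h=cv2.cvtColor(t['frame'],cv2.COLOR_RGB2HSV);print('col248 sat',h[145:182,248,1].tolist());print('row166 sat',h[166,232:266,1].tolist())
```

```text
rim top row 160.9 cols 243.5 324.0
rimin top row 166.2 cols 248.7 318.8
collar under top row 173.3 cols 208.8 353.3
collar top top row 176.0 cols 205.8 356.4
5mm along tool y / axis -> [-0.   6.3] [0.1 1.5]
[[70, 94, 162], [71, 96, 164], [71, 98, 164], [70, 94, 162], [70, 95, 163], [70, 86, 152], [20, 22, 104], [9, 31, 106], [9, 31, 107], [9, 28, 127], [2, 22, 193], [2, 22, 207], [64, 51, 165], [68, 87, 159], [68, 84, 158], [65, 79, 161], [66, 80, 160], [66, 79, 159], [64, 75, 159], [20, 108, 135], [11, 205, 185], [13, 203, 248], [14, 204, 251]]
top pred outer [238.  156.4] [257. 175.] inner [239.2 157.6] [255.8 173.8]
col248 sat [86, 89, 84, 83, 88, 88, 79, 32, 14, 16, 17, 16, 15, 15, 18, 66, 85, 86, 88, 86, 83, 88, 86, 87, 83, 65, 16, 16, 15, 15, 12, 18, 63, 84, 86, 84, 84]
row166 sat [82, 86, 89, 87, 89, 78, 33, 13, 22, 25, 72, 83, 86, 88, 85, 85, 88, 85, 85, 84, 83, 83, 81, 49, 14, 29, 74, 82, 86, 84, 81, 84, 85, 83]
```

```bash
sed -i '$a M=np.array([.643,.1345,.218])' h.py
python3 - <<'E'
from h import *
from rig import bot
s=bot.read_state();go(s,M+AX*.187,portR());go(s,M+AX*.143,portR());go(s,M+AX*.117,portR())
E
```

```text
offset cm [0.24, -0.43, -0.23] rot [-0.1, 0.05, -0.07]
offset cm [0.24, -0.42, 4.17] rot [-0.1, 0.05, -0.07]
offset cm [0.25, -0.41, 6.77] rot [-0.1, 0.05, -0.07]
```

Call:
arm_command(
  targets=[
    {"offset": [0.2, -0.4, 0], "rot": [0, 0, 0], "gripper": 1},
    {"offset": [0.2, -0.4, 1], "rot": [0, 0, 0], "gripper": 1},
    {"offset": [0.2, -0.4, 2], "rot": [0, 0, 0], "gripper": 1},
    {"offset": [0.2, -0.4, 3], "rot": [0, 0, 0], "gripper": 1},
    {"offset": [0.2, -0.4, 4], "rot": [0, 0, 0], "gripper": 1},
    {"offset": [0.2, -0.4, 4], "rot": [0, 0, 0], "gripper": 1},
    {"offset": [0.2, -0.4, 4], "rot": [0, 0, 0], "gripper": 1},
    {"offset": [0.2, -0.4, 4], "rot": [0, 0, 0], "gripper": 1},
  ],
)

```text
time_s: 6.7
position: [0.5667, 0.1279, 0.341]
tcp_rot: [[-0.09, 0.845, 0.527], [0.996, 0.077, 0.048], [-0.0, 0.529, -0.849]]
force: [0.8, -0.4, -1.3]
opening: 0.342
```

Run:
```python
from h import *
from rig import bot,viewer
s=bot.read_state();print(s['time_s'],s['position'],s['force'])
go(s,M+AX*.143,portR())
I={}
for n in('wrist','scene'):
    c=viewer.capture(n);pickle.dump(c,open(n+'3.pkl','wb'));I[n]=c['frame']
a=cv2.resize(I['wrist'][100:250,180:380],None,fx=2,fy=2);b=cv2.resize(I['scene'][155:275,310:375],None,fx=5,fy=5,interpolation=2)[:600]
o=np.zeros((600,725,3),np.uint8);o[:300,:400]=a;o[:600,400:725]=b
cv2.imwrite('pics/c3.png',o[:,:,::-1])
```

```text
6.7 [0.56672783 0.12785466 0.34098332] [ 0.82557711 -0.43205612 -1.27407637]
offset cm [-0.03, -0.02, 0.19] rot [-0.08, 0.01, -0.01]
```

View pics/c3.png

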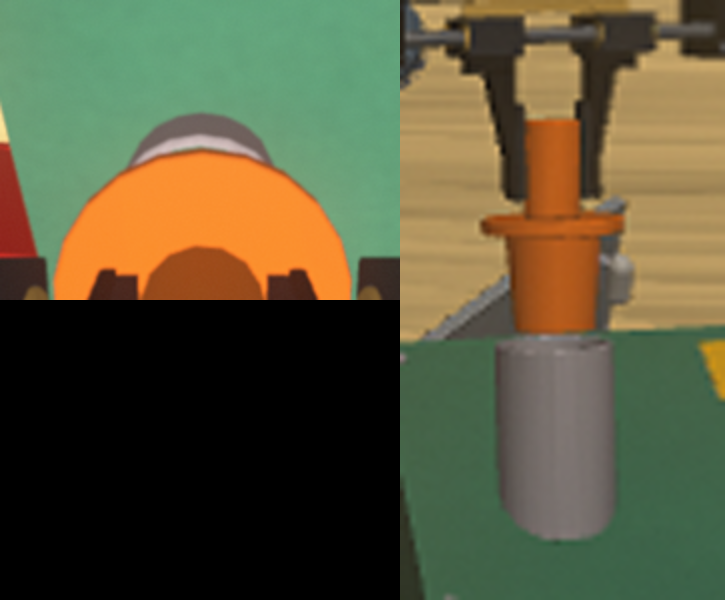

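The plug is centred: the collar and rim are both at column 201 in the wrist inset, and the foot is just above the mouth. I'll check the rim row against the prediction, then insert.

Run:
```python
from h import *
from rig import bot
s=bot.read_state();w=load('wrist3.pkl')
a=proj(w,[M-.031*s['tcp_rot'][:,1],M-.027*s['tcp_rot'][:,1],M-.031*s['tcp_rot'][:,1]+.005*s['tcp_rot'][:,1]]);print(a.round(1).tolist())
h=cv2.cvtColor(w['frame'],cv2.COLOR_RGB2HSV);print([(r,h[r,280,1],h[r,280,2]) for r in range(155,180)])
go(s,M+AX*.117,portR())
```

```text
[[280.0, 167.4], [280.0, 173.6], [280.0, 175.1]]
[(155, np.uint8(78), np.uint8(154)), (156, np.uint8(42), np.uint8(128)), (157, np.uint8(29), np.uint8(107)), (158, np.uint8(42), np.uint8(109)), (159, np.uint8(35), np.uint8(110)), (160, np.uint8(37), np.uint8(110)), (161, np.uint8(37), np.uint8(111)), (162, np.uint8(39), np.uint8(110)), (163, np.uint8(41), np.uint8(112)), (164, np.uint8(44), np.uint8(111)), (165, np.uint8(44), np.uint8(111)), (166, np.uint8(40), np.uint8(121)), (167, np.uint8(30), np.uint8(160)), (168, np.uint8(27), np.uint8(192)), (169, np.uint8(25), np.uint8(205)), (170, np.uint8(27), np.uint8(210)), (171, np.uint8(24), np.uint8(213)), (172, np.uint8(17), np.uint8(190)), (173, np.uint8(40), np.uint8(152)), (174, np.uint8(131), np.uint8(142)), (175, np.uint8(201), np.uint8(160)), (176, np.uint8(206), np.uint8(210)), (177, np.uint8(205), np.uint8(242)), (178, np.uint8(206), np.uint8(251)), (179, np.uint8(204), np.uint8(251))]
offset cm [-0.03, -0.03, 2.82] rot [-0.05, 0.01, -0.02]
```

Predicted and observed rim rows agree to within 0.5 px, so I'm inserting now.

Call:
arm_command(
  targets=[
    {"offset": [0, 0, 0.8], "rot": [0, 0, 0], "gripper": 1},
    {"offset": [0, 0, 1.6], "rot": [0, 0, 0], "gripper": 1},
    {"offset": [0, 0, 2.2], "rot": [0, 0, 0], "gripper": 1},
    {"offset": [0, 0, 2.8], "rot": [0, 0, 0], "gripper": 1},
    {"offset": [0, 0, 2.8], "rot": [0, 0, 0], "gripper": 1},
  ],
)

```text
time_s: 7.3
position: [0.5814, 0.1291, 0.3158]
tcp_rot: [[-0.09, 0.847, 0.525], [0.996, 0.077, 0.048], [0.0, 0.527, -0.85]]
force: [0.5, 0.2, -1.1]
opening: 0.342
```

Call:
arm_command(
  targets=[
    {"offset": [0, 0, 0.6], "rot": [0, 0, 0], "gripper": 1},
    {"offset": [0, 0, 1.2], "rot": [0, 0, 0], "gripper": 1},
    {"offset": [0, 0, 1.8], "rot": [0, 0, 0], "gripper": 1},
    {"offset": [0, 0, 1.8], "rot": [0, 0, 0], "gripper": 1},
  ],
)

```text
time_s: 7.7
position: [0.5909, 0.13, 0.3008]
tcp_rot: [[-0.09, 0.846, 0.525], [0.996, 0.077, 0.048], [0.0, 0.527, -0.85]]
force: [0.4, 0.9, -0.7]
opening: 0.338
```

Call:
arm_command(
  targets=[
    {"offset": [0, 0, 0.3], "rot": [0, 0, 0], "gripper": 1},
    {"offset": [0, 0, 0.6], "rot": [0, 0, 0], "gripper": 1},
    {"offset": [0, 0, 0.8], "rot": [0, 0, 0], "gripper": 1},
    {"offset": [0, 0, 0.8], "rot": [0, 0, 0], "gripper": 1},
  ],
)

```text
time_s: 8.1
position: [0.5951, 0.1304, 0.2948]
tcp_rot: [[-0.09, 0.846, 0.526], [0.996, 0.077, 0.048], [0.0, 0.528, -0.849]]
force: [-0.3, 0.4, -1.0]
opening: 0.336
```

Call:
arm_command(
  targets=[
    {"offset": [0, 0, 0.15], "rot": [0, 0, 0], "gripper": 1},
    {"offset": [0, 0, 0.3], "rot": [0, 0, 0], "gripper": 1},
    {"offset": [0, 0, 0.3], "rot": [0, 0, 0], "gripper": 1},
  ],
)

```text
time_s: 8.4
position: [0.5966, 0.1305, 0.2923]
tcp_rot: [[-0.09, 0.846, 0.526], [0.996, 0.077, 0.048], [0.0, 0.528, -0.849]]
force: [-0.2, 0.0, -1.5]
opening: 0.339
```

Call:
arm_command(
  targets=[
    {"offset": [0, 0, 0.1], "rot": [0, 0, 0], "gripper": 1},
    {"offset": [0, 0, 0.2], "rot": [0, 0, 0], "gripper": 1},
    {"offset": [0, 0, 0.2], "rot": [0, 0, 0], "gripper": 1},
  ],
)

```text
time_s: 8.7
position: [0.5969, 0.1305, 0.2921]
tcp_rot: [[-0.091, 0.845, 0.527], [0.996, 0.077, 0.048], [-0.0, 0.529, -0.849]]
force: [-7.4, -2.7, 8.1]
opening: 0.335
```

Call:
arm_command(
  targets=[
    {"offset": [0, 0, 0.1], "rot": [0, 0, 0], "gripper": 1},
    {"offset": [0, 0, 0.2], "rot": [0, 0, 0], "gripper": 1},
    {"offset": [0, 0, 0.2], "rot": [0, 0, 0], "gripper": 1},
  ],
)

```text
time_s: 9.0
position: [0.597, 0.1305, 0.2919]
tcp_rot: [[-0.091, 0.845, 0.528], [0.996, 0.077, 0.047], [-0.001, 0.53, -0.848]]
force: [-17.5, -5.1, 20.0]
opening: 0.34
```

Call:
arm_command(
  targets=[
    {"offset": [0, 0, -0.3], "rot": [0, 0, 0], "gripper": 1},
    {"offset": [0, 0, -0.3], "rot": [0, 0, 0], "gripper": 0},
    {"offset": [0, 0, -0.3], "rot": [0, 0, 0], "gripper": 0},
    {"offset": [0, 0, -0.3], "rot": [0, 0, 0], "gripper": 0},
    {"offset": [0, 0, -0.3], "rot": [0, 0, 0], "gripper": 0},
    {"offset": [0, 0, -0.3], "rot": [0, 0, 0], "gripper": 0},
  ],
)

```text
time_s: 9.6
position: [0.5973, 0.1306, 0.2912]
tcp_rot: [[-0.09, 0.846, 0.526], [0.996, 0.077, 0.048], [0.0, 0.528, -0.849]]
force: [-1.3, 0.9, 0.7]
opening: 0.706
```

Call:
arm_command(
  targets=[
    {"offset": [0, 0, -2], "rot": [0, 0, 0], "gripper": 0},
    {"offset": [0, 0, -5], "rot": [0, 0, 0], "gripper": 0},
    {"offset": [0, 0, -9], "rot": [0, 0, 0], "gripper": 0},
    {"offset": [0, 0, -13], "rot": [0, 0, 0], "gripper": 0},
    {"offset": [0, 0, -14], "rot": [0, 0, 0], "gripper": 0},
    {"offset": [0, 0, -14], "rot": [0, 0, 0], "gripper": 0},
    {"offset": [0, 0, -14], "rot": [0, 0, 0], "gripper": 0},
  ],
)

```text
time_s: 10.3
position: [0.5234, 0.1239, 0.4094]
tcp_rot: [[-0.09, 0.846, 0.525], [0.996, 0.077, 0.048], [0.0, 0.527, -0.85]]
force: [-0.2, -0.1, -0.2]
opening: 1.0
```

Run:
```python
from h import *
from rig import bot,viewer
s=bot.read_state();print(s['time_s'],s['position'],s['force'],s['opening'])
I={}
for n in('wrist','scene','top'):
    c=viewer.capture(n);pickle.dump(c,open(n+'4.pkl','wb'));I[n]=c['frame']
    print(n,proj(c,[M,M+AX*.008,M+AX*.058]).round(1).tolist())
a=I['wrist'][0:300,100:500];b=cv2.resize(I['scene'][165:275,310:375],None,fx=5,fy=5,interpolation=2)
t=cv2.resize(I['top'][120:220,190:323],None,fx=3,fy=3)
o=np.zeros((600,725,3),np.uint8);o[:300,:400]=a;o[:550,400:725]=b;o[300:600,:399]=t
cv2.imwrite('pics/c4.png',o[:,:,::-1])
```

```text
10.3 [0.52341921 0.12388233 0.4093678 ] [-0.19642934 -0.09933431 -0.17663037] 1.0003927214769273
wrist [[280.2, 190.4], [280.1, 192.3], [280.1, 206.7]]
scene [[340.4, 223.2], [340.3, 220.1], [339.8, 201.0]]
top [[247.5, 167.3], [247.3, 167.8], [246.4, 171.7]]
```

View pics/c4.png

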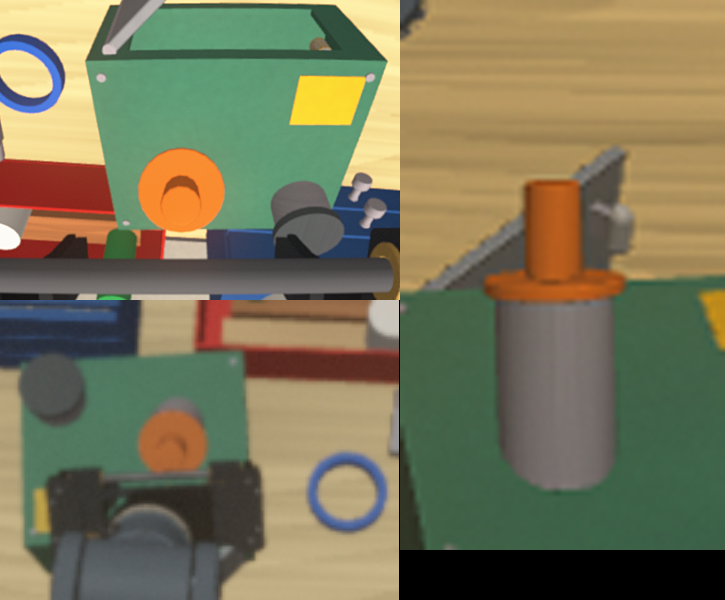

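The plug is seated: the collar sits flush on the rim in the scene inset at (555,290) and round on the pipe in the wrist and top insets. Next is the door.

Run:
```python
from h import *
from rig import bot
t=load('top0.pkl');P=lambda x,y:(185+x/4-.4,125+y/4-.4)
A=onz(t,P(333,295),.137);B=onz(t,P(156,474),.137);print(A,B,np.linalg.norm(A-B))
H=A[:2];d=B[:2]-A[:2];th=np.degrees(np.arctan2(d[1],d[0]))-95.2;print('theta',th)
s=bot.read_state()
def T(th,sx,off):
    a=np.radians(95.2+th);d=np.array([np.cos(a),np.sin(a)]);n=np.array([-d[1],d[0]]);return H+sx*d+n*off
pre=T(th,.18,.055)
print(pre);go(s,(*pre,.33),yawR(95.2))
for g in (th,35,28,21,14,10,6,3,0,-2):
    r=np.radians(g);off=.016+.010*np.cos(r)+.015*np.sin(r)
    q=T(g,.18,off)-pre;print(round(g,1),np.r_[q,0]@yawR(95.2)*100)
```

```text
[0.56125055 0.06723466 0.137     ] [0.40217016 0.20751018 0.137     ] 0.21209383106668245
theta 43.39446868907372
[0.38986592 0.14503123]
offset cm [3.31, -15.29, -0.22] rot [31.69, -0.01, -0.04]
43.4 [1.47216345 1.55707028 0.        ]
35 [3.56274082 3.35203939 0.        ]
28 [5.09583559 5.09825914 0.        ]
21 [6.4029098  7.04506591 0.        ]
14 [7.45478048 9.1621933  0.        ]
10 [ 7.93151939 10.43511703  0.        ]
6 [ 8.31286096 11.74508311  0.        ]
3 [ 8.53427881 12.74732629  0.        ]
0 [ 8.69905753 13.76283805  0.        ]
-2 [ 8.77698288 14.445539    0.        ]
```

Call:
arm_command(
  targets=[
    {"offset": [1, -4, -0.1], "rot": [8, 0, 0], "gripper": 1},
    {"offset": [2, -8, -0.1], "rot": [16, 0, 0], "gripper": 1},
    {"offset": [3, -12, -0.2], "rot": [24, 0, 0], "gripper": 1},
    {"offset": [3.3, -15.3, -0.2], "rot": [31.7, 0, 0], "gripper": 1},
    {"offset": [3.3, -15.3, -0.2], "rot": [31.7, 0, 0], "gripper": 1},
    {"offset": [3.3, -15.3, -0.2], "rot": [31.7, 0, 0], "gripper": 1},
    {"offset": [3.3, -15.3, -0.2], "rot": [31.7, 0, 0], "gripper": 1},
    {"offset": [3.3, -15.3, -0.2], "rot": [31.7, 0, 0], "gripper": 1},
  ],
)

```text
time_s: 11.25
position: [0.3912, 0.1448, 0.332]
tcp_rot: [[-0.09, 0.996, 0.007], [0.996, 0.09, 0.001], [-0.0, 0.007, -1.0]]
force: [-0.4, 0.2, 0.1]
opening: 0.352
```

Run:
```python
from h import *
from rig import bot
s=bot.read_state();print(s['time_s'],s['position'],s['opening'],s['joint_positions'].round(1))
go(s,(.39,.145,.178),yawR(95.2))
```

```text
11.25 [0.39124873 0.14483029 0.3319751 ] 0.3523995923246102 [  4.9  10.6 107.4   0.   61.6 -90.3]
offset cm [0.03, -0.23, 15.4] rot [0.39, 0.0, -0.05]
```

Call:
arm_command(
  targets=[
    {"offset": [0, -0.2, 4], "rot": [0, 0, 0], "gripper": 1},
    {"offset": [0, -0.2, 8], "rot": [0, 0, 0], "gripper": 1},
    {"offset": [0, -0.2, 12], "rot": [0, 0, 0], "gripper": 1},
    {"offset": [0, -0.2, 14], "rot": [0, 0, 0], "gripper": 1},
    {"offset": [0, -0.2, 15.4], "rot": [0, 0, 0], "gripper": 1},
    {"offset": [0, -0.2, 15.4], "rot": [0, 0, 0], "gripper": 1},
    {"offset": [0, -0.2, 15.4], "rot": [0, 0, 0], "gripper": 1},
    {"offset": [0, -0.2, 15.4], "rot": [0, 0, 0], "gripper": 1},
  ],
)

```text
time_s: 12.05
position: [0.3896, 0.1449, 0.1783]
tcp_rot: [[-0.09, 0.996, 0.006], [0.996, 0.09, 0.001], [-0.0, 0.006, -1.0]]
force: [-0.6, -0.1, 0.8]
opening: 0.006
```

Run:
```python
from h import *
from rig import bot,viewer
s=bot.read_state();print(s['time_s'],s['position'],s['opening'],s['force'])
c=viewer.capture('top');cv2.imwrite('pics/t5.png',cv2.resize(c['frame'][120:260,180:330],None,fx=4,fy=4,interpolation=2)[:,:,::-1])
go(s,(.39,.145,.178),yawR(95.2))
```

```text
12.05 [0.38956647 0.14486192 0.17826956] 0.006417341155373322 [-0.56261434 -0.05787265  0.83151626]
offset cm [0.01, 0.04, 0.03] rot [0.37, 0.0, -0.03]
```

View pics/t5.png

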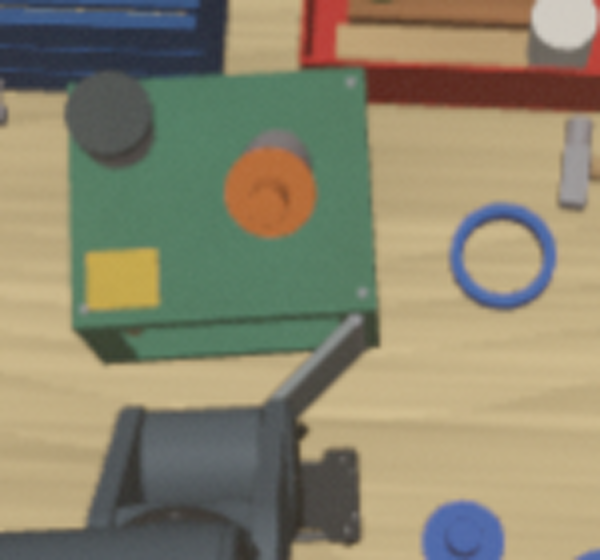

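The door is unmoved, the gripper is in front of it, and the plug is still seated at (270,193). Now I'll swing the door along its arc.

Call:
arm_command(
  targets=[
    {"offset": [0.7, 0.8, 0], "rot": [0, 0, 0], "gripper": 1},
    {"offset": [1.5, 1.6, 0], "rot": [0, 0, 0], "gripper": 1},
    {"offset": [2.5, 2.5, 0], "rot": [0, 0, 0], "gripper": 1},
    {"offset": [3.6, 3.4, 0], "rot": [0, 0, 0], "gripper": 1},
    {"offset": [4.4, 4.2, 0], "rot": [0, 0, 0], "gripper": 1},
    {"offset": [5.1, 5.1, 0], "rot": [0, 0, 0], "gripper": 1},
    {"offset": [5.8, 6.1, 0], "rot": [0, 0, 0], "gripper": 1},
    {"offset": [6.4, 7.1, 0], "rot": [0, 0, 0], "gripper": 1},
  ],
)

```text
time_s: 12.9
position: [0.4541, 0.2157, 0.1774]
tcp_rot: [[-0.091, 0.996, 0.003], [0.996, 0.091, 0.0], [-0.0, 0.003, -1.0]]
force: [-0.1, -1.3, 0.3]
opening: 0.005
```

Call:
arm_command(
  targets=[
    {"offset": [0.5, 1.0, 0], "rot": [0, 0, 0], "gripper": 1},
    {"offset": [1.0, 2.1, 0], "rot": [0, 0, 0], "gripper": 1},
    {"offset": [1.3, 2.8, 0], "rot": [0, 0, 0], "gripper": 1},
    {"offset": [1.5, 3.4, 0], "rot": [0, 0, 0], "gripper": 1},
    {"offset": [1.6, 3.8, 0], "rot": [0, 0, 0], "gripper": 1},
    {"offset": [1.6, 3.8, 0], "rot": [0, 0, 0], "gripper": 1},
  ],
)

```text
time_s: 13.5
position: [0.4907, 0.2345, 0.1777]
tcp_rot: [[-0.09, 0.996, 0.005], [0.996, 0.09, 0.001], [0.0, 0.005, -1.0]]
force: [-0.2, 0.3, 0.3]
opening: 0.007
```

Run:
```python
from h import *
from rig import bot,viewer
s=bot.read_state();print(s['time_s'],s['position'],s['force'])
c=viewer.capture('top');cv2.imwrite('pics/t6.png',cv2.resize(c['frame'][120:260,180:330],None,fx=4,fy=4,interpolation=2)[:,:,::-1])
```

```text
13.5 [0.49067484 0.23453758 0.17773448] [-0.22347565  0.33839571  0.32149101]
```

Call:
arm_command(
  targets=[
    {"offset": [0.1, 0.4, 0], "rot": [0, 0, 0], "gripper": 1},
    {"offset": [0.2, 0.8, 0], "rot": [0, 0, 0], "gripper": 1},
    {"offset": [0.3, 1.2, 0], "rot": [0, 0, 0], "gripper": 1},
    {"offset": [0.3, 1.2, 0], "rot": [0, 0, 0], "gripper": 1},
  ],
)

```text
time_s: 13.95
position: [0.5024, 0.2386, 0.1778]
tcp_rot: [[-0.09, 0.996, 0.004], [0.996, 0.09, 0.001], [0.0, 0.005, -1.0]]
force: [-0.3, 0.0, -0.2]
opening: 0.008
```

Call:
arm_command(
  targets=[
    {"offset": [0, 0.3, 0], "rot": [0, 0, 0], "gripper": 1},
    {"offset": [0.1, 0.6, 0], "rot": [0, 0, 0], "gripper": 1},
    {"offset": [0.1, 0.6, 0], "rot": [0, 0, 0], "gripper": 1},
  ],
)

```text
time_s: 14.25
position: [0.5042, 0.2391, 0.1775]
tcp_rot: [[-0.091, 0.996, -0.005], [0.996, 0.091, -0.002], [-0.002, -0.005, -1.0]]
force: [-7.0, -2.6, 6.2]
opening: 0.005
```

Call:
arm_command(
  targets=[
    {"offset": [0, 0.2, 0], "rot": [0, 0, 0], "gripper": 1},
    {"offset": [0, 0.4, 0], "rot": [0, 0, 0], "gripper": 1},
    {"offset": [0, 0.4, 0], "rot": [0, 0, 0], "gripper": 1},
  ],
)

```text
time_s: 14.55
position: [0.5068, 0.2397, 0.1775]
tcp_rot: [[-0.091, 0.996, -0.008], [0.996, 0.091, -0.002], [-0.001, -0.008, -1.0]]
force: [-9.8, -0.5, 7.3]
opening: 0.004
```

Run:
```python
from h import *
from rig import bot,viewer
s=bot.read_state();print(s['time_s'],s['position'],s['force'],s['moment'])
c=viewer.capture('scene');t=viewer.capture('top')
a=cv2.resize(c['frame'][160:270,300:440],None,fx=4,fy=4,interpolation=2)[:,:560];b=cv2.resize(t['frame'][180:220,190:285],None,fx=4,fy=4)
o=np.zeros((600,560,3),np.uint8);o[:440]=a;o[440:,:380]=b
cv2.imwrite('pics/c7.png',o[:,:,::-1])
```

```text
14.55 [0.50684425 0.23970563 0.17748049] [-9.81192114 -0.53031358  7.29205332] [-0.12335213  1.43017604  0.10715069]
```

View pics/c7.png

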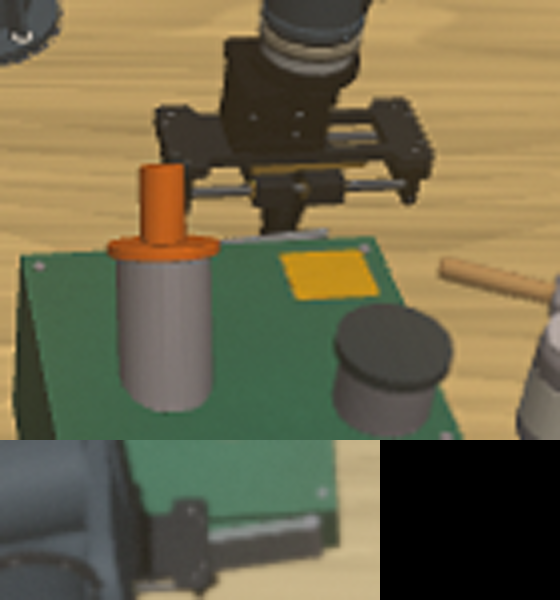

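The door is nearly shut and on its catch, and the gripper is clear of both roof and plug. I'll keep pushing.

Call:
arm_command(
  targets=[
    {"offset": [0, 0.2, 0], "rot": [0, 0, 0], "gripper": 1},
    {"offset": [0, 0.4, 0], "rot": [0, 0, 0], "gripper": 1},
    {"offset": [0, 0.6, 0], "rot": [0, 0, 0], "gripper": 1},
    {"offset": [0, 0.6, 0], "rot": [0, 0, 0], "gripper": 1},
  ],
)

```text
time_s: 15.05
position: [0.5154, 0.2414, 0.1775]
tcp_rot: [[-0.09, 0.996, -0.001], [0.996, 0.09, 0.001], [0.001, -0.001, -1.0]]
force: [-4.7, 2.6, 2.1]
opening: 0.006
```

Call:
arm_command(
  targets=[
    {"offset": [0, 0.2, 0], "rot": [0, 0, 0], "gripper": 1},
    {"offset": [0, 0.4, 0], "rot": [0, 0, 0], "gripper": 1},
    {"offset": [0, 0.4, 0], "rot": [0, 0, 0], "gripper": 1},
  ],
)

```text
time_s: 15.35
position: [0.5216, 0.2413, 0.1777]
tcp_rot: [[-0.09, 0.996, 0.003], [0.996, 0.09, 0.0], [0.0, 0.003, -1.0]]
force: [-2.3, 1.0, 0.2]
opening: 0.006
```

Past the catch peak, so the force is falling. I'll push on until it meets a firm stop.

Call:
arm_command(
  targets=[
    {"offset": [0, 0.2, 0], "rot": [0, 0, 0], "gripper": 1},
    {"offset": [0, 0.4, 0], "rot": [0, 0, 0], "gripper": 1},
    {"offset": [0, 0.4, 0], "rot": [0, 0, 0], "gripper": 1},
  ],
)

```text
time_s: 15.65
position: [0.5222, 0.2413, 0.1777]
tcp_rot: [[-0.09, 0.996, -0.005], [0.996, 0.09, -0.001], [-0.0, -0.005, -1.0]]
force: [-10.0, 0.1, 6.2]
opening: 0.001
```

Call:
arm_command(
  targets=[
    {"offset": [0, 0.2, 0], "rot": [0, 0, 0], "gripper": 1},
    {"offset": [0, 0.3, 0], "rot": [0, 0, 0], "gripper": 1},
    {"offset": [0, 0.3, 0], "rot": [0, 0, 0], "gripper": 1},
  ],
)

```text
time_s: 15.95
position: [0.5226, 0.2414, 0.1777]
tcp_rot: [[-0.091, 0.996, -0.011], [0.996, 0.09, -0.002], [-0.001, -0.011, -1.0]]
force: [-14.1, 0.2, 11.5]
opening: 0.003
```

Firm stop at x = 0.522: a further 7 mm of command moved it less than 1 mm. I'll retreat and verify.

Call:
arm_command(
  targets=[
    {"offset": [0, -1, 0], "rot": [0, 0, 0], "gripper": 1},
    {"offset": [0, -4, 0], "rot": [0, 0, 0], "gripper": 1},
    {"offset": [0, -8, 0], "rot": [0, 0, 0], "gripper": 1},
    {"offset": [0, -9, -4], "rot": [0, 0, 0], "gripper": 1},
    {"offset": [0, -9, -8], "rot": [0, 0, 0], "gripper": 1},
    {"offset": [0, -9, -12], "rot": [0, 0, 0], "gripper": 1},
    {"offset": [0, -9, -16], "rot": [0, 0, 0], "gripper": 1},
    {"offset": [0, -9, -17], "rot": [0, 0, 0], "gripper": 1},
  ],
)

```text
time_s: 16.75
position: [0.4414, 0.2341, 0.3527]
tcp_rot: [[-0.09, 0.996, 0.017], [0.996, 0.09, 0.003], [0.001, 0.017, -1.0]]
force: [0.4, -0.1, -0.7]
opening: 0.007
```

Call:
arm_command(
  targets=[
    {"offset": [5, 0, 0], "rot": [0, 0, 0], "gripper": 1},
    {"offset": [10, 0, 0], "rot": [0, 0, 0], "gripper": 1},
    {"offset": [15, 0, 0], "rot": [0, 0, 0], "gripper": 1},
    {"offset": [15, 0, 0], "rot": [0, 0, 0], "gripper": 1},
    {"offset": [15, 0, 0], "rot": [0, 0, 0], "gripper": 1},
  ],
)

```text
time_s: 17.25
position: [0.4246, 0.3837, 0.3465]
tcp_rot: [[-0.093, 0.996, 0.004], [0.996, 0.093, -0.001], [-0.001, 0.004, -1.0]]
force: [-0.4, -0.6, 0.5]
opening: 0.007
```

Run:
```python
from h import *
from rig import bot,viewer
s=bot.read_state();print(s['time_s'],s['position'],s['force'])
c=viewer.capture('scene');t=viewer.capture('top')
a=cv2.resize(c['frame'][170:270,240:440],None,fx=3,fy=3,interpolation=2);b=cv2.resize(t['frame'][130:230,190:340],None,fx=3,fy=3,interpolation=2)
o=np.zeros((600,600,3),np.uint8);o[:300]=a;o[300:,:450]=b
cv2.imwrite('pics/c8.png',o[:,:,::-1])
```

```text
17.25 [0.42464397 0.38366932 0.34652061] [-0.37177574 -0.58674035  0.50885826]
```

View pics/c8.png

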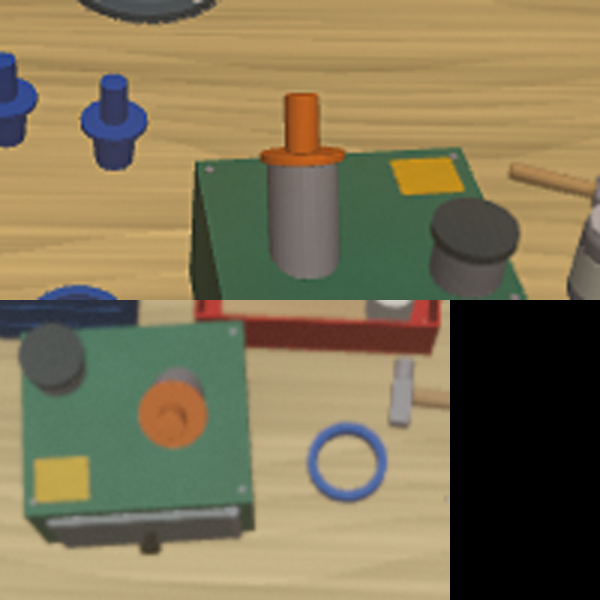

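The final view shows the door lying parallel to the front, its top edge running (48,520) to (242,508). The plug collar is on the rim and nothing is touching. Handing in.

```bash
python3 -c "
from rig import ticket
print(ticket.hand_in())"
```

```text
the job is handed in; nothing more can be done
None
```

The dust trap is closed up: the orange plug is fully home in the leaning port, and the grey door was then pushed shut onto its catch. I handed the job in at about 17 s on the robot's clock, with the arm withdrawn.

- **Plug:** it slid in with almost no force and stopped at the predicted home position. I pressed it there with about 27 N. Later pictures from the scene, top and wrist cameras show the collar flush on the rim.
- **Door:** the catch resisted at about 10–12 N, then let go, and the door reached a firm stop. In the last top view its edge is parallel to the trap's front.
- **Rest of the bench:** nothing else was touched or looks moved in the last pictures. They were cropped to the area around the trap, so I did not check the far ends of the bench.
- **Corrected on the way:** my first estimate of the port mouth was about 5 mm off. The wrist and top views both showed this, and I corrected it before inserting the plug.

No check failed. The door angle was judged only from the firm stop and the picture, because there is no direct reading.

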